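Find the hopper-rail slot with the right drag

TASK

Take the orange-handled feeler gauge out of its stand and slide its blade straight down into the guide slots of the aluminium hopper rail, gently and without forcing it, to feel how each one fits. In some slots the blade goes in with next to no drag and in one it jams; leave the gauge standing upright and fully home, its collar down on the rail, in the one slot where it slides in with a definite steady drag, and let go of it. Leave the other things on the cart where they are.

Things in the scene. Friction and masses are not known exactly. Their poses are not given: they have to be found in the camera images.
- feeler: Feeler gauge, 80 to 130 g, upright in its stand. Orange handle 14 mm (own x) by 30 mm (y), 6 to 56 mm above the origin; under it a steel collar 28 (x) by 44 (y) by 6 mm; under that the steel blade 5 mm thick (x), 26 wide (y), 50 long. Origin: centre of the collar's underside, where the blade begins; z up, blade tip at z = -50 mm. A half turn about z makes no difference.
- stand: Fixed gray plastic block 69 (x) by 70 (y) by 60 mm high with a loose slot 9 (x) by 34 mm (y) in its top; the gauge stands in it, collar resting on the top, axes along the stand's. Origin: centre of the underside.
- rail: Fixed aluminium hanging rail, 222 mm long (own y), x from -28 to +38 mm, flat top 60 mm above the table. Four slots in a row along y, each 32 mm long (y), with a fixed wall on the -x side (at x = -2.5 mm) and a blue guide shoe on the +x side, 2.5 mm apart at rest. The upper 24 mm are a sloped lead-in from a 14 mm mouth; below, the gap is parallel. Origin: centre of the underside.
- slot1 (a point): Mouth centre of slot 1, at rail y = -81 mm, level with the rail top, axes as the rail's. With the gauge home in a slot its origin lies on that slot's point, its x along the rail's x (either way), blade 50 mm in. The four slots look alike; which is which changes every time. In all but the jammed one the shoe gives way to +x and lets the blade down until the collar meets the rail.
- slot2 (a point): Mouth centre of slot 2, at rail y = -27 mm, as slot 1. One of the four slots is good: its sprung shoe presses the blade with about 6 N, so sliding it through the parallel part takes a push of about 4 to 12 N (felt while it moves, on pulling back too; at rest the felt force fades), and it stays clamped when let go.
- slot3 (a point): Mouth centre of slot 3, at rail y = +27 mm, as slot 1. Two of the four slots are worn: the shoe is slack and the drag stays below about 1 N all the way.
- slot4 (a point): Mouth centre of slot 4, at rail y = +81 mm, as slot 1. One of the four slots is jammed: its shoe does not move and the blade stops firmly 15 to 25 mm deep; pushing on with more than about 20 N is forcing it.
- insulator: Red plastic fence-post insulator, 40 mm across, 48 mm high; bystander. Origin: centre of the underside.
- plier: Galvanized steel fence plier lying flat, about 230 mm long; bystander. Origin at its pivot, on the table.
- tile: Yellow ceramic tile 100 by 100 by 8 mm lying flat; bystander. Origin: centre of the underside.
- driver: Green-handled screwdriver lying on the table; bystander. Origin at its middle.
Mind the look-alikes: they are no part of the job. Of the things that look like the feeler, the smallest one is meant.

How it is judged (in metres and radians):
On the way:
1. the gauge is drawn up out of its stand (z of feeler in the frame of stand above 0.105 m), for 0.1 s.
At the end, for the whole second after the job is handed in: The gauge stands still, released and upright (0.08 rad) in one slot, its origin within 6 mm sideways of the slot mouth, its collar within 3 mm of the rail top, clamped by the guide shoe with more than 3 N between gauge and rail (so only in the good slot) (((horizontal distance between feeler and slot1 below 0.006 m and z of feeler in the frame of slot1 below 0.003 m) or (horizontal distance between feeler and slot2 below 0.006 m and z of feeler in the frame of slot2 below 0.003 m) or (horizontal distance between feeler and slot3 below 0.006 m and z of feeler in the frame of slot3 below 0.003 m) or (horizontal distance between feeler and slot4 below 0.006 m and z of feeler in the frame of slot4 below 0.003 m)) and contact force between feeler and rail above 3 N and angle between feeler's own z axis and vertical below 0.08 rad and linear speed of feeler below 0.02 m/s); the robot touches nothing.
It fails at once if the gauge is forced: contact and wedging forces between gauge and rail sum to more than 80 N (contact force between feeler and rail above 80 N).
It fails at once if a bystander (insulator, plier, tile or screwdriver) is moved by more than 25 mm (distance of any of insulator, plier, tile, driver from where it was at the start of the episode above 0.025 m).
It also fails if it takes over 61 s, if anything falls off the work surface, if the arm or the gripper's body presses on something with over 40 N, if the wrist force passes 120 N, or if a joint passes its speed limit or range.

ROBOT

A 6-joint arm with a two-finger parallel gripper is mounted at the origin on the work surface. World frame = base frame: x ahead of the robot, y to its left, z up, the work surface at z = 0. Lengths are in mm, angles in rad, forces in N, time in s.
With the tool pointing down it reaches from about 350 to 850 mm from the base axis. Payload 8.1 kg.
Tool frame: the origin (TCP) lies on the centre line of the jaws, within the pads' length; the fingertips stand 22 mm ahead of it and the grasp point (between the pads) lies 3 mm ahead of it; z points along the fingers, y is the direction in which the jaws open and shut (so a half turn about z gives the same grasp; the last joint's range is limited). The gripper opens to 93 mm and grips with 3 to 60 N. Pads are 15 mm wide; open, the fingers measure 128 mm over their backs; the gripper's body (75 mm by 188 mm) begins 65 mm behind the grasp point.
Start: joints at [1.038, 0.13, 1.488, -0, 1.523, -0.085], TCP at [259.77, 540.856, 240.635] pointing down, gripper open.
Joint ranges: [-2.96, 2.96], [-0.89, 2.26], [0.02, 2.5], [-1.34, 4.48], [0, 2.73], [-2.66, 2.66]. Speed limits (rad/s): [2.39, 2.39, 2.79, 3.14, 3.14, 3.14].

INTERFACE

Orientations are given as a 3x3 rotation matrix whose columns are the frame's x, y, z axes.
In Python, from bench import r, kinematics, status, eyes, order gives the robot as it stands. Calls block until the motion is done:
- r.move_pose(position, orientation): joint-space move of the TCP to a pose.
- r.move_l(position, v=150, orientation=None): straight line of the TCP; orientation=None keeps the orientation; v is the mean speed in mm/s.
- r.move_j(angles): joint-space move.
- r.gripper_open() and r.clamp(grip_force=None): open the fingers fully, or close them until they stop; grip_force is the grip in N (None keeps the last).
- r.hold(seconds).
- kinematics.inverse_kinematics(position, orientation): joint angles nearest the present ones, or None.
- status.get_obs(): the state.
- eyes.get_image(name): name is "side" or "top" or "wrist"; returns (picture, depth): 384x512x3 uint8, red, green, blue; 384x512 float32, mm along the optical axis (not along the pixel's ray), 0 where there is no reading.
- eyes.camera_info(name): a dict with "fx", "fy", "cx", "cy" (pixels), "D" ([k1, k2, p1, p2, k3] as OpenCV has them; the pictures are not rectified), "world_from_camera" (4x4, takes a point from camera to world coordinates); the wrist camera has in their place "hand_eye" (4x4, takes a point from camera to tool coordinates, whose origin is the TCP and whose axes are the flange's). Camera axes: x right, y up, looking along -z (the intrinsics and any distortion apply to the point x, -y, -z); pixel columns grow to the right and rows downward; lengths in mm; the calibration is good to about 2 mm. A picture is of the moment at which its call begins: read the wrist's pose just before it. camera_info takes no time and is no camera call.
A pose or a line that the arm cannot do raises r.IKError and nothing moves.
- order.sign_off(): hands the job in, once; it reports no verdict.
The state is a dict: "time_s": time; "q": joint angles; "qd": joint speeds; "joint_efforts": joint torques, N m; "eef_pos": TCP position; "eef_rot": TCP orientation; "force": force on the tool from outside, world axes, zero at the start; "torque": the same for the moment, N m; "gripper_width": finger opening in mm.
Only numpy, scipy, OpenCV 4.12 (cv2) and the standard library are available. Lean on these libraries where they do the work, as an engineer would, in place of code of your own. Each camera call takes 0.05 s, during which the arm holds its last target.

## Working session

There is one attempt and no reset: what is moved stays moved. The work goes in short steps, each a Python script; the robot and the scene stay as the last script left them, time stands still between calls to the robot, and variables do not carry over. Pictures are saved under pics/ and viewed, and the job is handed in when it is done.

```bash
ls; mkdir -p pics; python3 - <<'E'
from bench import r,kinematics,status,eyes,order
import cv2,numpy as np
o=status.get_obs(); print(o)
for n in ["side","top","wrist"]:
    im,d=eyes.get_image(n); cv2.imwrite(f"pics/{n}0.png",im[:,:,::-1]); np.save(f"pics/{n}0.npy",d)
    print(n,{k:np.round(v,3).tolist() for k,v in eyes.camera_info(n).items()}, (d>0).mean())
E
```

```text
pics
{'time_s': 0.0, 'q': array([ 1.03758777e+00,  1.31179243e-01,  1.48925580e+00, -2.30798384e-05,
        1.52301783e+00, -8.53659202e-02]), 'qd': array([-0.0022274 ,  0.00077546, -0.00064393, -0.00139763, -0.00102877,
        0.00078378]), 'joint_efforts': array([-1.49090461e-03, -5.59872794e+01, -4.91737068e+01,  7.65833328e-02,
        3.62774951e-02, -1.57952327e-04]), 'eef_pos': array([259.5115718 , 540.3868211 , 239.58951908]), 'eef_rot': array([[-9.01383807e-01,  4.33020063e-01, -9.25698298e-04],
       [ 4.33021031e-01,  9.01382373e-01, -1.61370915e-03],
       [ 1.35639690e-04, -1.85541813e-03, -9.99998270e-01]]), 'force': array([-0.83519622, -0.41371468,  0.42976841]), 'torque': array([-0.01611814,  0.03442008, -0.0553183 ]), 'gripper_width': 93.02303556806226}
side {'fx': 429.388, 'fy': 429.388, 'cx': 260.925, 'cy': 195.114, 'D': [0.048, 0.0, 0.0, 0.0, 0.0], 'world_from_camera': [[0.935, 0.243, -0.258, 185.571], [-0.354, 0.601, -0.716, -887.63], [-0.019, 0.761, 0.648, 858.402], [0.0, 0.0, 0.0, 1.0]]} 0.9960784912109375
top {'fx': 385.895, 'fy': 385.895, 'cx': 260.175, 'cy': 188.024, 'D': [-0.084, 0.0, 0.0, 0.0, 0.0], 'world_from_camera': [[0.007, 0.984, -0.178, 280.636], [-1.0, 0.008, 0.009, -24.45], [0.01, 0.178, 0.984, 1287.041], [0.0, 0.0, 0.0, 1.0]]} 0.996124267578125
wrist {'fx': 291.251, 'fy': 291.251, 'cx': 256.538, 'cy': 193.251, 'D': [-0.061, 0.0, 0.0, 0.0, 0.0], 'hand_eye': [[0.0, 0.955, 0.297, 83.655], [1.0, 0.0, -0.001, 0.124], [-0.001, 0.297, -0.955, -144.301], [0.0, 0.0, 0.0, 1.0]]} 0.9960479736328125
```

View pics/side0.png

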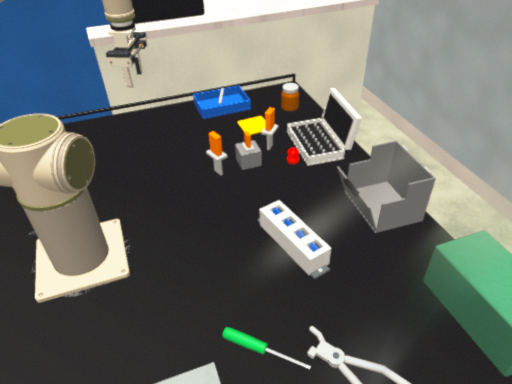

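View pics/top0.png

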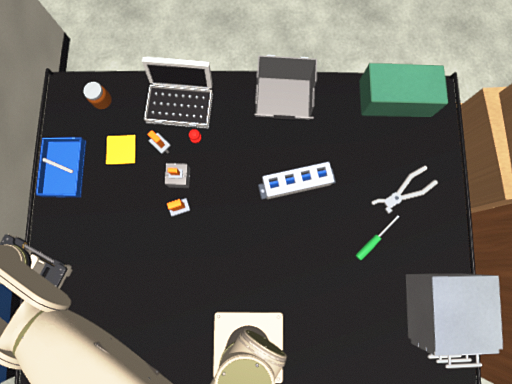

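View pics/wrist0.png

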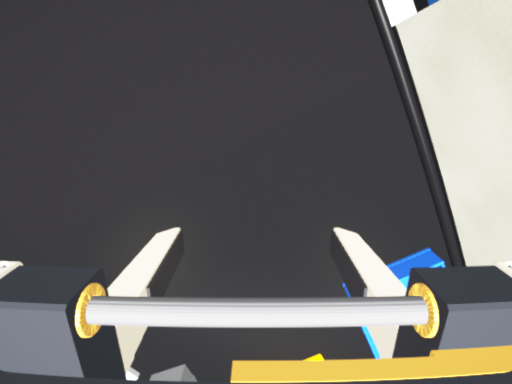

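The side view shows the gauge in its grey stand at about (248,150). Larger look-alikes stand to its left (217,150) and right (269,125). The rail is at (293,237), with its slots at (277,211), (289,222), (301,234) and (314,246). In the top view the stand is at (175,173) and the rail at (297,180). Next I'll build point clouds.

```bash
cat > h.py <<'E'
import numpy as np,cv2
from bench import r,kinematics,status,eyes,order
def cloud(ci,d,W=None):
    h,w=d.shape
    u,v=np.meshgrid(np.arange(w),np.arange(h))
    K=np.array([[ci['fx'],0,ci['cx']],[0,ci['fy'],ci['cy']],[0,0,1.]])
    n=cv2.undistortPoints(np.stack([u,v],-1).reshape(-1,1,2).astype(float),K,np.array(ci['D'],float)).reshape(h,w,2)
    P=np.stack([n[...,0]*d,-n[...,1]*d,-d],-1)
    if W is None: W=np.array(ci['world_from_camera'])
    X=P@W[:3,:3].T+W[:3,3]
    X[d<=0]=np.nan
    return X
E
python3 - <<'E'
from h import *
for n in ["side","top"]:
    d=np.load(f"pics/{n}0.npy").astype(float); im=cv2.imread(f"pics/{n}0.png")
    X=cloud(eyes.camera_info(n),d)
    boxes={"side":dict(stand=(225,125,275,175),rail=(250,195,340,280),A=(200,125,230,180),B=(258,100,285,155),red=(283,145,303,167)),
           "top":dict(stand=(160,157,193,192),rail=(250,155,342,202),A=(160,192,193,220),B=(143,125,173,156),red=(186,127,204,145))}[n]
    for k,(a,b,c,e) in boxes.items():
        P=X[b:e,a:c].reshape(-1,3); C=im[b:e,a:c].reshape(-1,3)
        z=P[:,2]
        if k in("stand","rail"):
            m=(z>52)&(z<68)&(C.max(1).astype(int)-C.min(1)<60)
            R=cv2.minAreaRect(P[m][:,:2].astype(np.float32)); print(n,k,"top",m.sum(),np.round(np.median(P[m],0),1),R)
            tb=np.median(z[(z<20)]);print("  tablez",tb)
        hsv=cv2.cvtColor(C[None],cv2.COLOR_BGR2HSV)[0]
        if k=="rail":
            m=(hsv[:,0]>100)&(hsv[:,0]<130)&(hsv[:,1]>100)
            L=cv2.connectedComponentsWithStats(m.reshape(e-b,c-a).astype(np.uint8))
            for i in range(1,L[0]):
                if L[2][i,4]>5: q=P[L[1].ravel()==i]; print("  blue",L[2][i,4],np.round(np.nanmean(q,0),1))
        else:
            m=(hsv[:,0]<20)&(hsv[:,1]>130)&(z>20)
            q=P[m]
            if len(q): 
                t=q[q[:,2]>np.percentile(q[:,2],95)-4]
                print(n,k,"orange",len(q),np.round(q.min(0)),np.round(q.max(0)),"topmean",np.round(t.mean(0),1),cv2.minAreaRect(t[:,:2].astype(np.float32)))
        
    cv2.imwrite(f"pics/{n}_zoom.png",cv2.resize(im[100:290,140:345] if n=="side" else im[110:230,90:345],None,fx=3,fy=3,interpolation=2))
E
```

```text
side stand top 253 [540.9 228.4  58.3] ((558.9725341796875, 240.0339813232422), (198.30068969726562, 79.75878143310547), 7.321613788604736)
  tablez -1.3618108977727843
side stand orange 116 [539. 220.  69.] [662. 296. 115.] topmean [544.3 233.4 113.3] ((543.3153076171875, 237.76438903808594), (9.61095905303955, 30.100658416748047), 15.82459545135498)
side rail top 1308 [ 532.8 -169.9   58. ] ((534.1993408203125, -159.55239868164062), (70.2945327758789, 228.53533935546875), 13.37449836730957)
  tablez -1.3285253686757414
  blue 40 [521.6 -74.6  51.2]
  blue 40 [ 532.9 -128.9   52.7]
  blue 39 [ 545.6 -180.5   51.7]
  blue 53 [ 557.6 -234.6   52.4]
side A orange 208 [422. 196.  80.] [452. 239. 146.] topmean [434.4 215.7 142.3] ((436.837890625, 220.00543212890625), (19.4591064453125, 43.265262603759766), 20.3881893157959)
side B orange 181 [628. 270.  20.] [801. 542. 149.] topmean [646.8 296.  145.5] ((647.60400390625, 295.7071228027344), (43.163063049316406, 20.41476058959961), 48.545684814453125)
side red orange 91 [671. 169.  20.] [708. 206.  49.] topmean [687.4 187.2  45.6] ((688.0
[... 574 characters left out ...]
1391602)
  tablez -0.817130961302837
  blue 49 [ 557.7 -238.5   47.7]
  blue 51 [ 545.8 -185.    46.3]
  blue 50 [ 533.4 -132.2   46.5]
  blue 53 [520.9 -79.8  45.4]
top A orange 84 [424. 201.  77.] [453. 252. 152.] topmean [442.  219.9 145.4] ((438.1417541503906, 222.007568359375), (19.91622543334961, 40.285457611083984), 22.814119338989258)
top B orange 61 [628. 277.  82.] [668. 315. 148.] topmean [647.9 294.3 145.5] ((648.5479736328125, 295.378662109375), (37.6775016784668, 17.50052261352539), 45.531558990478516)
top red orange 99 [671. 172.  28.] [704. 206.  52.] topmean [689.5 190.1  47.8] ((690.146484375, 189.73121643066406), (19.801773071289062, 22.37605857849121), 28.444557189941406)
```

View pics/side_zoom.png

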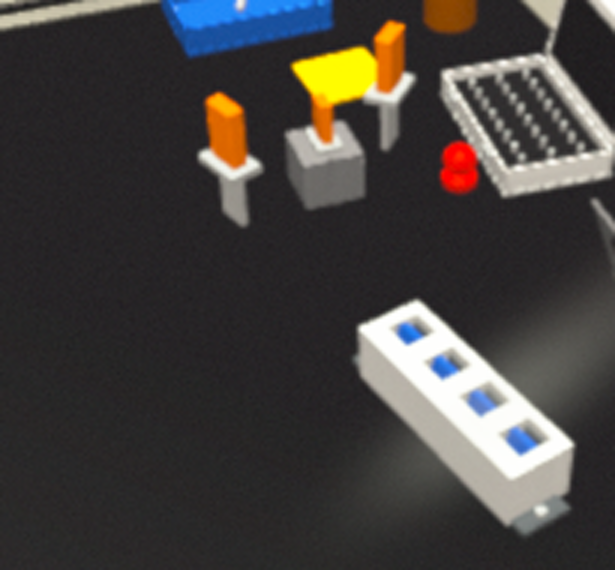

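View pics/top_zoom.png

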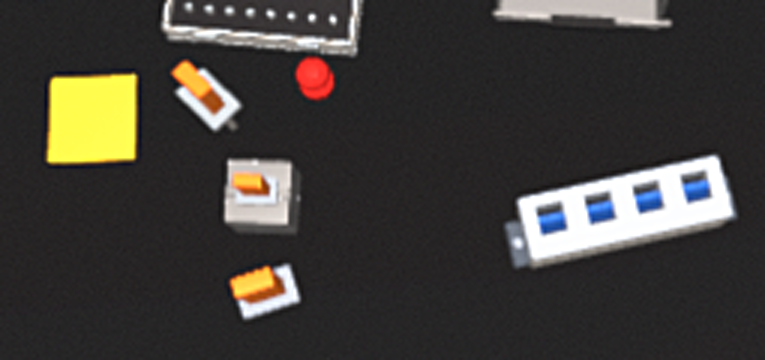

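```bash
python3 - <<'E'
from h import *
R=np.array([[0,1,0],[1,0,0],[0,0,-1.]])
print(kinematics.inverse_kinematics([547,241,235],R))
yr=np.array([np.cos(np.radians(13.34)),np.sin(np.radians(13.34)),0])
Rr=np.stack([np.cross(yr,[0,0,-1]),yr,[0,0,-1.]],1);print(Rr.round(3),kinematics.inverse_kinematics([557,-238,170],Rr),kinematics.inverse_kinematics([521,-80,170],Rr))
r.move_pose([547,241,235],R)
o=status.get_obs();print(o['time_s'],o['eef_pos'],o['eef_rot'].round(4).tolist(),o['force'])
im,d=eyes.get_image("wrist");cv2.imwrite("pics/w1.png",im[:,:,::-1]);np.save("pics/w1.npy",d);np.savez("pics/w1p",p=o['eef_pos'],R=o['eef_rot'])
E
```

```text
[ 3.29235456e-01  1.26800498e-01  1.50236765e+00 -4.44089210e-16
  1.51242450e+00  3.29235456e-01]
[[-0.231  0.973  0.   ]
 [ 0.973  0.231  0.   ]
 [ 0.     0.    -1.   ]] [-4.88436809e-01  1.87546298e-01  1.55499473e+00 -4.44089210e-16
  1.39905163e+00 -7.21263732e-01] [-2.49648366e-01 -2.22802893e-02  1.77677485e+00 -4.44089210e-16
  1.38709810e+00 -4.82475288e-01]
1.6833 [546.51640247 242.02921711 235.02270966] [[-0.0019, 1.0, -0.0002], [1.0, 0.0019, 0.0004], [0.0004, -0.0002, -1.0]] [0.15901682 0.78402854 0.38172888]
```

View pics/w1.png

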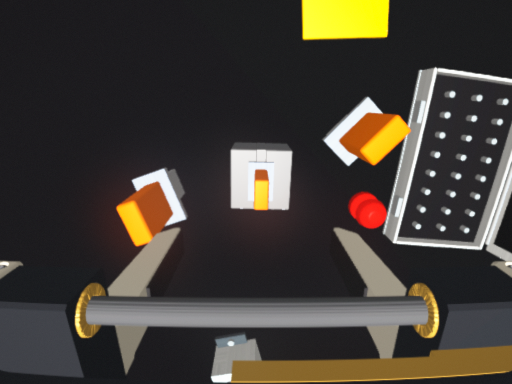

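The wrist view shows the gauge handle top at (261,203) on its stand at (261,176), almost axis-aligned. The large look-alikes are at (148,210) and (370,135), clear of the fingers. Next I'll compute its position.

```bash
cat >> h.py <<'E'
def tool_T(p,R):
    T=np.eye(4);T[:3,:3]=R;T[:3,3]=p;return T
def wcloud(d,p,R):
    ci=eyes.camera_info("wrist"); return cloud(ci,d.astype(float),tool_T(p,R)@np.array(ci['hand_eye']))
E
python3 - <<'E'
from h import *
z=np.load("pics/w1p.npz");d=np.load("pics/w1.npy");im=cv2.imread("pics/w1.png")
X=wcloud(d,z['p'],z['R'])
P=X[135:220,220:305].reshape(-1,3);C=im[135:220,220:305].reshape(-1,3);h=cv2.cvtColor(C[None],cv2.COLOR_BGR2HSV)[0]
g=h[:,1]<60
m=g&(abs(P[:,2]-60)<3);print("stand top",m.sum(),P[m].mean(0),cv2.minAreaRect(P[m][:,:2].astype(np.float32)))
m=g&(P[:,2]>63.5)&(P[:,2]<70);print("collar",m.sum(),P[m].mean(0),cv2.minAreaRect(P[m][:,:2].astype(np.float32)))
o=(h[:,1]>150)&(h[:,0]<25)
m=o&(P[:,2]>112);print("handle top",m.sum(),P[m].mean(0),cv2.minAreaRect(P[m][:,:2].astype(np.float32)))
for a,b,c,e in((110,160,190,250),(320,90,415,170)):
    Q=X[b:e,a:c].reshape(-1,3);Q=Q[Q[:,2]>60];print("lookalike",Q.min(0).round(),Q.max(0).round())
E
```

```text
stand top 2519 [550.08617581 245.7982455   60.06568647] ((550.5542602539062, 241.88394165039062), (70.16477966308594, 68.95516204833984), 88.54727935791016)
collar 527 [549.52075119 246.81464982  66.18249818] ((550.6986083984375, 242.07537841796875), (44.42192840576172, 27.757614135742188), 89.58073425292969)
handle top 164 [551.12915529 240.76789283 115.67830406] ((550.49365234375, 242.30392456054688), (29.574203491210938, 12.74551773071289), 88.49832153320312)
lookalike [411. 194.  68.] [500. 259. 243.]
lookalike [616. 263.  69.] [673. 333. 149.]
```

```bash
cat >> h.py <<'E'
import threading,time
def Rz(yaw_x):  # tool x direction angle (rad), tool z down
    x=np.array([np.cos(yaw_x),np.sin(yaw_x),0]);zz=np.array([0,0,-1.])
    return np.stack([x,np.cross(zz,x),zz],1)
E
python3 - <<'E'
from h import *
R=Rz(np.radians(89.3));print(R.round(3).tolist())
def st(t):
    o=status.get_obs();print(t,round(o['time_s'],2),o['eef_pos'].round(2),o['force'].round(2),o['torque'].round(2),round(o['gripper_width'],2))
r.move_l([549.5,242,102],v=150,orientation=R);st("down")
r.clamp(25);st("clamped")
r.move_l([549.5,242,112],v=40);st("up10")
r.move_l([549.5,242,190],v=150);st("up")
r.hold(0.1);st("hold")
im,d=eyes.get_image("wrist");cv2.imwrite("pics/w2.png",im[:,:,::-1])
E
```

```text
[[0.012, 1.0, 0.0], [1.0, -0.012, 0.0], [0.0, 0.0, -1.0]]
down 2.77 [550.3  242.37 103.3 ] [ 0.29  0.25 -0.21] [-0.02  0.05 -0.04] 92.96
clamped 3.97 [549.47 241.99 101.95] [-0.87  0.18 -0.42] [-0.06  0.05  0.01] 13.74
up10 4.37 [549.78 242.13 112.59] [ 0.63  0.64 -0.47] [-0.08  0.07 -0.  ] 13.83
up 5.03 [549.02 241.84 189.05] [ 0.97  0.81 -2.34] [-0.05  0.08  0.07] 14.1
hold 5.13 [548.48 241.67 188.02] [ 0.43 -0.19 -1.75] [-0.08  0.06  0.02] 13.79
```

View pics/w2.png

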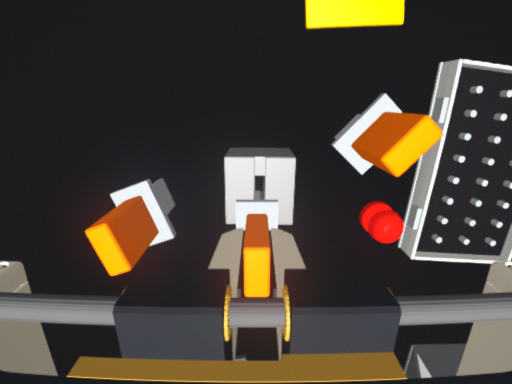

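The gauge is held, with the handle at (257,255), the collar at (257,213) and the stand slot empty behind it. Next I'll move over the slot 4 end and look along the rail.

```bash
python3 - <<'E'
from h import *
a=np.radians(90+13.34)
R=Rz(a)
r.move_l([557.5,-236.6,190],v=260,orientation=R); r.hold(0.3)
ps=[];o=status.get_obs();print(o['time_s'],o['eef_pos'],o['force'],o['gripper_width'])
p=o['eef_pos'];RR=o['eef_rot']
im,d=eyes.get_image("wrist");cv2.imwrite("pics/w3.png",im[:,:,::-1]);np.save("pics/w3.npy",d);np.savez("pics/w3p",p=p,R=RR)
print(status.get_obs()['eef_pos'])
E
```

```text
7.475 [ 557.60926732 -236.1922187   190.06055656] [-0.36340491 -0.22619686 -1.68476702] 14.127923041005449
[ 557.56767106 -236.29947974  190.04490938]
```

View pics/w3.png

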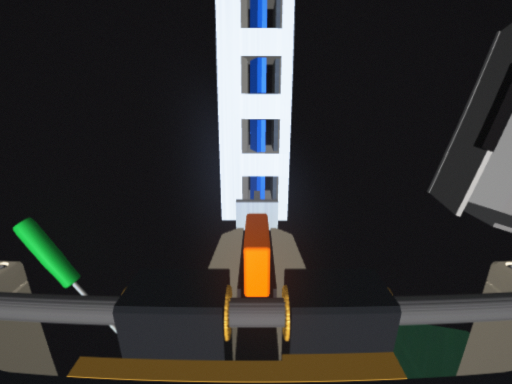

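```bash
python3 - <<'E'
from h import *
z=np.load("pics/w3p.npz");d=np.load("pics/w3.npy");im=cv2.imread("pics/w3.png")
cv2.imwrite("pics/w3z.png",cv2.resize(im[0:240,190:320],None,fx=2.5*1.6,fy=2.5,interpolation=cv2.INTER_CUBIC))
he=np.array(eyes.camera_info("wrist")['hand_eye']); X=cloud(eyes.camera_info("wrist"),d.astype(float),he) # tool frame
h=cv2.cvtColor(im,cv2.COLOR_BGR2HSV)
s=h[...,1]
roi=np.zeros(d.shape,bool);roi[0:230,200:310]=1
zt=np.nanmedian(X[30:40,220:240,2]);print("rail top z tool",zt)
m=roi&(abs(X[...,2]-zt)<2.5)&(s<80)
Q=X[m];print(m.sum(),cv2.minAreaRect(Q[:,:2].astype(np.float32)))
A=np.c_[Q[:,:2],np.ones(len(Q))];print("plane",np.linalg.lstsq(A,Q[:,2],rcond=None)[0])
# edges per row
for row in (5,20,41,60,80,105,135,165,205):
    c=np.where(m[row])[0]; g=np.where(np.diff(c)>3)[0]
    print(row,"x=%.1f"%np.median(X[row,c,0]),"y edges",X[row,c[0],1].round(1),[ (X[row,c[i],1].round(1),X[row,c[i+1],1].round(1)) for i in g],X[row,c[-1],1].round(1))
for col in (254,257,262):
    c=np.where(m[:,col])[0]; g=np.where(np.diff(c)>3)[0]; print(col,[(c[i],c[i+1],X[c[i],col,0].round(1),X[c[i+1],col,0].round(1)) for i in g],X[c[0],col,0],X[c[-1],col,0])
# collar
m2=np.zeros(d.shape,bool);m2[190:235,225:290]=1
for row in (195,200,203,207,212,218,224): print(row,X[row,[228,234,240,250,256,264,270,276,280],2].round(1),X[row,[238,240,256,274,276],1].round(1),X[row,256,0].round(1))
o=(s>150)&(h[...,0]<25)&roi[...,:]|((s>150)&(h[...,0]<25)); o[:,:220]=0;o[:,300:]=0;o[:205]=0;o[300:]=0
Q=X[o];t=Q[Q[:,2]<np.percentile(Q[:,2],30)];print("handle",len(Q),Q.min(0),Q.max(0),cv2.minAreaRect(Q[:,:2].astype(np.float32)))
E
```

```text
rail top z tool 129.7058858274449
10418 ((69.11395263671875, -2.1639633178710938), (198.50531005859375, 67.09849548339844), 0.3191046118736267)
plane [-1.08577528e-03 -6.80382853e-05  1.29911614e+02]
5 x=164.1 y edges -34.9 [(np.float64(-13.9), np.float64(21.4))] 31.4
20 x=152.4 y edges -34.5 [(np.float64(-14.1), np.float64(21.5))] 31.0
41 x=135.7 y edges -34.9 [] 30.6
60 x=120.3 y edges -34.5 [(np.float64(-14.4), np.float64(22.3))] 30.8
80 x=103.7 y edges -35.0 [(np.float64(-14.7), np.float64(21.7))] 31.5
105 x=82.2 y edges -35.0 [] 31.3
135 x=55.3 y edges -34.9 [(np.float64(-14.5), np.float64(21.8))] 30.2
165 x=26.8 y edges -34.9 [] 30.3
205 x=-13.8 y edges -35.6 [(np.float64(-21.4), np.float64(21.4))] 30.5
254 [(np.int64(55), np.int64(94), np.float64(124.3), np.float64(91.7)), (np.int64(118), np.int64(153), np.float64(70.6), np.float64(38.1))] 146.28811614152698 17.078025237948864
257 [(np.int64(56), np.int64(94), np.float64(123.9), np.float64(91.7)), (np.int64(118), np.int64(153), np.float64(70.6), np.float64(38.1))] 146.18271047425466 17.196705195883098
262 [(np.int64(55), np.in
[... 274 characters left out ...]
9.9  39.3  40.1  40.   40.4 129.9] [-12.4 -11.   -0.4  11.6  13. ] 21.9
203 [130.1 130.2  34.3  35.8  36.2  35.9  35.3  36.4 130.2] [-12.2 -10.8  -0.4  11.4  12.8] 20.9
207 [129.8 129.   35.1  35.1  36.3  36.2  35.4  35.6 131.3] [-12.2 -10.8  -0.4  11.5  12.8] 18.1
212 [128.4 129.1  35.8  36.3  35.5  36.2  36.7  35.8 129.6] [-12.3 -10.9  -0.4  11.6  12.9] 14.9
218 [129.  130.2  36.   24.2  25.2  25.6  35.5  35.  130.4] [-12.4 -11.   -0.4  11.6  12.9] 14.8
224 [190.2 190.1  35.2  15.5  16.4  16.3  35.1  36.  189.1] [-12.5 -11.1  -0.3  11.7  13. ] 14.5
handle 2323 [nan nan nan] [nan nan nan] ((-67.19316101074219, 1.3066120147705078), (205.03602600097656, 36.65850067138672), 0.8136628270149231)
```

View pics/w3z.png

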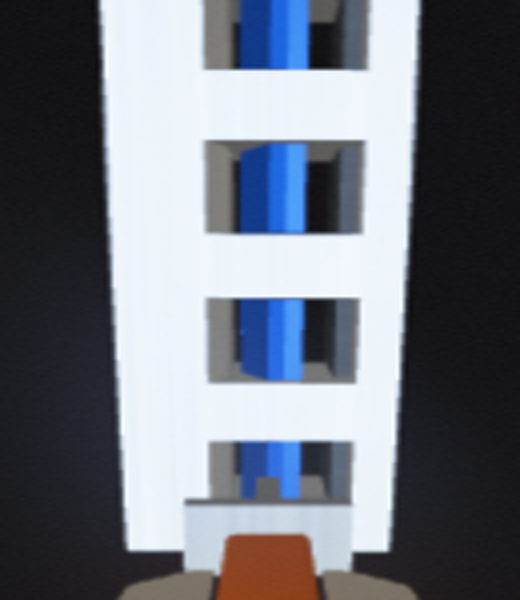

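The zoom shows slots as 36 mm wide pockets, each with a blue shoe left of centre and a dark gap to its right. I'll check the depth profile across a slot.

```bash
python3 - <<'E'
from h import *
d=np.load("pics/w3.npy");im=cv2.imread("pics/w3.png")
he=np.array(eyes.camera_info("wrist")['hand_eye']); X=cloud(eyes.camera_info("wrist"),d.astype(float),he)
for row in (15,75,135):
    print(row)
    for c in range(236,286): print(c,"y%.1f railx%.1f depth%.1f x%.1f"%(X[row,c,1],2.95-X[row,c,1],X[row,c,2]-129.7,X[row,c,0]),im[row,c][::-1]) if row!=15 or c%2 else 0
E
```

```text
15
237 y-16.5 railx19.5 depth0.2 x156.3 [237 244 250]
239 y-14.9 railx17.9 depth1.2 x156.6 [236 243 250]
241 y-13.3 railx16.3 depth3.2 x157.1 [136 137 136]
243 y-11.9 railx14.9 depth10.9 x159.1 [127 125 121]
245 y-10.3 railx13.3 depth16.0 x160.5 [126 124 119]
247 y-9.2 railx12.2 depth38.6 x166.4 [98 98 95]
249 y-7.8 railx10.7 depth59.6 x172.0 [21 29 54]
251 y-5.0 railx8.0 depth19.5 x161.4 [ 16  57 136]
253 y-3.1 railx6.1 depth12.7 x159.6 [ 19  58 137]
255 y-1.4 railx4.3 depth7.0 x158.1 [ 17  57 136]
257 y0.4 railx2.6 depth1.5 x156.6 [ 24  78 183]
259 y2.1 railx0.9 depth1.2 x156.5 [ 30 102 222]
261 y3.8 railx-0.9 depth4.4 x157.4 [ 37 109 227]
263 y5.5 railx-2.6 depth3.7 x157.2 [ 65 145 243]
265 y7.2 railx-4.3 depth4.6 x157.4 [ 66 145 243]
267 y10.7 railx-7.7 depth57.8 x171.5 [ 29  53 101]
269 y12.8 railx-9.9 depth60.0 x172.1 [17 17 19]
271 y14.9 railx-12.0 depth60.5 x172.3 [18 17 19]
273 y16.9 railx-13.9 depth58.8 x171.8 [30 31 32]
275 y16.9 railx-13.9 depth22.9 x162.3 [49 54 59]
277 y17.9 railx-15.0 depth10.1 x158.9 [ 85  95 111]
279 y19.6 railx-16.6 depth9.2 x158.7 [ 88  96 112]
281
[... 4421 characters left out ...]

272 y16.0 railx-13.1 depth31.0 x52.0 [41 43 48]
273 y16.1 railx-13.1 depth13.6 x53.8 [56 61 69]
274 y16.8 railx-13.9 depth10.2 x54.2 [ 89 100 117]
275 y17.7 railx-14.8 depth8.6 x54.4 [ 92 104 120]
276 y18.7 railx-15.7 depth8.9 x54.3 [ 92 105 121]
277 y19.7 railx-16.7 depth9.2 x54.3 [ 94 105 119]
278 y21.1 railx-18.1 depth15.4 x53.7 [114 115 116]
279 y21.1 railx-18.2 depth3.3 x54.9 [163 170 178]
280 y21.8 railx-18.8 depth-0.3 x55.3 [233 241 248]
281 y22.8 railx-19.8 depth0.1 x55.2 [237 244 250]
282 y23.6 railx-20.6 depth-1.3 x55.4 [237 244 250]
283 y24.6 railx-21.7 depth0.0 x55.3 [237 244 250]
284 y25.6 railx-22.6 depth0.1 x55.2 [238 245 251]
285 y26.6 railx-23.6 depth1.3 x55.1 [237 244 250]
```

My first reading of the rail's x direction was wrong. The 4.5 mm lead-in slope (the fixed wall) is on the tool −y side and the 7 mm blue slope is on the +y side. So rail +x points along tool +y, slot x=0 sits at tool y≈−7, and the slot here is slot 1. I'll probe it now.

```bash
cat >> h.py <<'E'
TH=np.radians(103.6); RX=np.array([np.sin(TH),-np.cos(TH)]); RY=np.array([np.cos(TH),np.sin(TH)])
S1=np.array([550.3,-237.4])
def slotxy(k,dx=0.7,dy=0.): return S1+54.0*(k-1)*RY+dx*RX+dy*RY
RT=Rz(TH)
def obs():
    o=status.get_obs();f=o['force'];return o['time_s'],o['eef_pos'],np.array([f[:2]@RX,f[:2]@RY,f[2]]),o
def probe(k,dx=0.7,dy=0.,zlim=14,end=48.,v=20):
    xy=slotxy(k,dx,dy)
    r.move_l([*xy,157.],v=150,orientation=RT)   # tip 5 above rail
    r.hold(0.15)
    B=[]
    for D in (-3,-1):
        r.move_l([*xy,152.-D],v=v); B.append(obs()[2])
    B=np.mean(B,0);print("slot",k,"base",B.round(2))
    D=-1.;res="home"
    while D<end:
        D+=1. if 11<=D<26 else 2.
        r.move_l([*xy,152.-D],v=v)
        t,p,f,o=obs();f=f-B
        q=(p[:2]-xy)
        print("D%.0f act%.1f t%.2f f %s lat %.1f %.1f w%.1f"%(D,152-p[2],t,f.round(1),q@RX,q@RY,o['gripper_width']))
        if f[2]>zlim or np.hypot(f[0],f[1])>18: res="stop";break
    return res,D
E
python3 - <<'E'
from h import *
print(probe(1))
print(obs()[2])
E
```

```text
slot 1 base [ 0.05  0.01 -1.04]
D1 act1.3 t8.80 f [-0.1 -0.5 -0.5] lat -0.1 0.1 w14.0
D3 act3.2 t9.05 f [-0.3 -0.3  0.5] lat -0.1 0.1 w13.9
D5 act5.2 t9.30 f [ 0.1  0.3 -0.7] lat -0.1 0.1 w13.9
D7 act7.2 t9.55 f [-0.  -0.2 -0.1] lat -0.1 0.1 w13.6
D9 act9.2 t9.80 f [0.3 0.8 0.6] lat -0.1 0.1 w13.6
D11 act11.2 t10.05 f [-0.5  0.3 -0.6] lat -0.1 0.1 w14.1
D12 act12.1 t10.30 f [-0.5  0.4  0.4] lat -0.0 0.1 w13.7
D13 act13.1 t10.55 f [-0.   1.  -0.2] lat -0.1 0.0 w13.9
D14 act14.1 t10.80 f [-0.4  0.8 -0.6] lat -0.0 0.0 w13.6
D15 act15.1 t11.05 f [-0.5  0.1  0.1] lat -0.1 0.0 w13.6
D16 act16.1 t11.30 f [-1.8 -0.2  0.4] lat -0.2 -0.0 w13.8
D17 act17.0 t11.55 f [-3.8  0.1  2. ] lat -0.3 -0.1 w13.6
D18 act17.9 t11.80 f [-3.4 -0.7  3.5] lat -0.2 -0.1 w13.9
D19 act19.0 t12.05 f [-4.9 -1.1  4.1] lat -0.1 -0.1 w13.7
D20 act20.1 t12.30 f [-3.6 -0.1  5.1] lat -0.1 -0.0 w13.9
D21 act21.1 t12.55 f [-4.4 -1.9  5. ] lat -0.1 0.0 w14.2
D22 act22.1 t12.80 f [-4.4 -1.3  4.6] lat -0.1 0.0 w14.2
D23 act23.1 t13.05 f [-4.7 -1.1  5.4] lat -0.1 0.0 w13.9
D24 act24.2 t13.30 f [-5.2  0.   5.6] lat -0.2 0.0 w14.1
D25 act25.3 t13.55 f [-4.5 -0.8  2.5] lat -0.2 0.0 w13.8
D26 act26.4 t13.80 f [-4.2 -0.7  1.2] lat -0.2 0.2 w14.2
D28 act28.5 t14.05 f [-4.1 -0.6 -0.7] lat -0.2 0.2 w13.8
D30 act30.4 t14.30 f [-4.4 -1.6 -0.8] lat -0.2 0.2 w14.2
D32 act32.2 t14.55 f [-3.9 -0.5  0.5] lat -0.2 0.1 w14.0
D34 act34.1 t14.80 f [-5.4 -0.   1.4] lat -0.2 0.1 w13.8
D36 act36.1 t15.05 f [-6.1 -1.2  0.9] lat -0.2 0.1 w14.0
D38 act38.1 t15.30 f [-5.9  0.2  0.4] lat -0.2 0.1 w13.8
D40 act40.1 t15.55 f [-6.1 -0.8 -0.1] lat -0.2 0.1 w13.8
D42 act42.1 t15.80 f [-5.1 -0.8  0.6] lat -0.2 0.0 w13.7
D44 act44.1 t16.05 f [-5.3  0.   1.2] lat -0.2 0.0 w13.8
D46 act46.1 t16.30 f [-5.3 -1.3  0.7] lat -0.2 0.0 w13.7
D48 act48.1 t16.55 f [-5.1 -0.3  0.6] lat -0.2 0.1 w13.6
('home', 48.0)
[-5.03408603 -0.31493821 -0.44714475]
```

```bash
python3 - <<'E'
from h import *
xy=slotxy(1)
for v in (60,100):
  for D in (28,47,28,47):
    r.move_l([*xy,152.-D],v=v); a=[obs() for _ in range(3)]
    print(v,D,[(round(t,3),round(152-p[2],1),f.round(1).tolist(),o['qd'][:3].round(3).tolist()) for t,p,f,o in a][::2])
E
```

```text
60 28 [(17.033, np.float64(26.2), [-7.0, 1.4, 2.4], [-0.001, 0.001, 0.002]), (17.033, np.float64(26.2), [-7.0, 1.4, 2.4], [-0.001, 0.001, 0.002])]
60 47 [(17.5, np.float64(46.5), [-5.1, -1.3, -4.1], [-0.001, 0.0, 0.002]), (17.5, np.float64(46.5), [-5.1, -1.3, -4.1], [-0.001, 0.0, 0.002])]
60 28 [(17.967, np.float64(25.4), [-6.0, 1.3, 1.4], [0.0, 0.001, 0.002]), (17.967, np.float64(25.4), [-6.0, 1.3, 1.4], [0.0, 0.001, 0.002])]
60 47 [(18.433, np.float64(45.9), [-4.7, -1.4, -4.1], [0.001, -0.0, -0.003]), (18.433, np.float64(45.9), [-4.7, -1.4, -4.1], [0.001, -0.0, -0.003])]
100 28 [(18.775, np.float64(24.4), [-6.2, 2.8, 6.4], [0.001, 0.0, 0.001]), (18.775, np.float64(24.4), [-6.2, 2.8, 6.4], [0.001, 0.0, 0.001])]
100 47 [(19.117, np.float64(45.8), [-5.4, -1.2, -3.4], [-0.001, -0.001, -0.003]), (19.117, np.float64(45.8), [-5.4, -1.2, -3.4], [-0.001, -0.001, -0.003])]
100 28 [(19.458, np.float64(24.3), [-7.3, 1.2, 4.2], [-0.002, 0.002, 0.004]), (19.458, np.float64(24.3), [-7.3, 1.2, 4.2], [-0.002, 0.002, 0.004])]
100 47 [(19.8, np.float64(45.7), [-5.1, -2.0, -4.4], [0.003, -0.002, -0.004]), (19.8, np.float64(45.7), [-5.1, -2.0, -4.4], [0.003, -0.002, -0.004])]
```

Slot 1 lets the blade pass the full depth. The shoe pushes it toward −x with a steady 5–6 N. It also holds friction of about ±4 N vertically after reversing the stroke, where a worn slot would stay below 1 N. That matches the good slot, so I'll seat the collar here.

```bash
python3 - <<'E'
from h import *
r.move_l([*slotxy(1),152.-47],v=20);r.hold(0.2);B=obs()[2];print("base",obs()[0],B,152-obs()[1][2])
for D in np.arange(48,54.1,0.7):
    xy=slotxy(1,0.7)
    r.move_l([*xy,152.-D],v=10);t,p,f,o=obs()
    print("D%.1f act%.1f t%.2f"%(D,152-p[2],t),f.round(1))
    if f[2]>7: break
r.move_l([*slotxy(1,0.0),152.-D],v=10);t,p,f,o=obs();print(t,152-p[2],f.round(1))
im,d=eyes.get_image("side");cv2.imwrite("pics/s4.png",cv2.resize(im[160:300,230:360,::-1],None,fx=4,fy=4,interpolation=2))
E
```

```text
base 20.25 [-4.45704171 -1.20535751 -5.40211684] 45.60414243468786
D48.0 act46.0 t20.50 [-6.3  0.2 -1.5]
D48.7 act46.3 t20.75 [-6.7  0.5  1.3]
D49.4 act46.8 t21.00 [-5.9  0.7  1.7]
D50.1 act47.4 t21.25 [-7.7  0.7  1.9]
D50.8 act48.1 t21.50 [-7.1 -0.4  1.8]
D51.5 act48.7 t21.75 [-6.7  0.2  2.3]
D52.2 act49.4 t22.00 [-6.3  0.1  0.6]
D52.9 act50.1 t22.25 [-6.2 -0.8  2.1]
D53.6 act50.2 t22.50 [-8.4  1.5  7.1]
22.75 50.1109894701368 [-6.5  1.3  5.5]
```

View pics/s4.png

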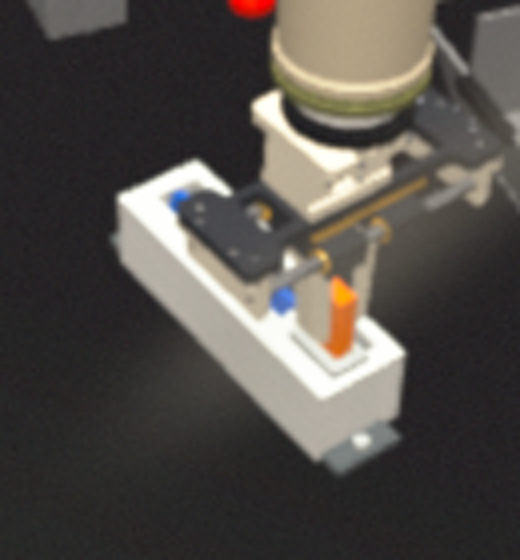

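The side view shows the collar lying on the rail top at (330,355) in the end slot. The axial force stepped up to 7 N at 50.1 mm depth, so the collar has touched. Now I'll release, back off and check.

```bash
python3 - <<'E'
from h import *
r.gripper_open();xy=slotxy(1,0)
print(obs()[0],obs()[2])
o=status.get_obs();p=o['eef_pos']
r.move_l([*xy,190],v=80)
r.move_l([*(xy-25*RY),255],v=150)
r.hold(0.3);o=status.get_obs();print(o['time_s'],o['force'])
im,d=eyes.get_image("wrist");cv2.imwrite("pics/w5.png",im[:,:,::-1]);np.save("pics/w5.npy",d)
X=wcloud(d,o['eef_pos'],o['eef_rot']);np.save("pics/w5X.npy",X)
im2,d2=eyes.get_image("side");cv2.imwrite("pics/s5.png",im2[:,:,::-1]);np.save("pics/s5.npy",d2)
h=cv2.cvtColor(im,cv2.COLOR_RGB2HSV)
m=(h[...,0]<20)&(h[...,1]>150)&(X[...,2]>60)
Q=X[m];t=Q[Q[:,2]>112];print("orange",len(Q),Q[:,2].max(),"top",cv2.minAreaRect(t[:,:2].astype(np.float32)))
g=(h[...,1]<60)&(np.hypot(X[...,0]-S1[0],X[...,1]-S1[1])<35)
for a,b in((57,63),(63.5,70)):
    q=X[g&(X[...,2]>a)&(X[...,2]<b)];print(a,len(q),np.median(q[:,2]),cv2.minAreaRect(q[:,:2].astype(np.float32)))
print("slot1 expected",slotxy(1,0),S1)
E
```

```text
24.1083 [0.06307308 0.3529581  1.0154615 ]
26.3167 [-0.15385905 -0.05270881  0.6049006 ]
orange 6832 350.7520811788571 top ((560.582275390625, -235.9633331298828), (118.75895690917969, 29.373363494873047), 14.141653060913086)
57 1274 60.18578059264678 ((552.63525390625, -234.7677459716797), (62.682655334472656, 65.03406524658203), 13.555968284606934)
63.5 510 66.3007667394242 ((550.5696411132812, -238.42279052734375), (28.0373477935791, 43.32309341430664), 13.709774017333984)
slot1 expected [ 550.3 -237.4] [ 550.3 -237.4]
```

View pics/w5.png

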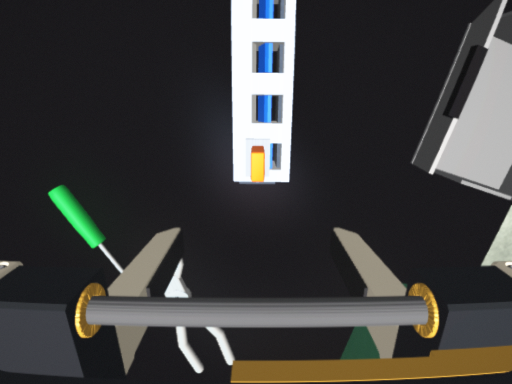

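View pics/s5.png

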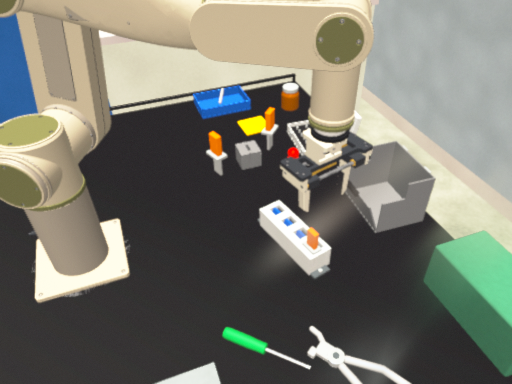

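```bash
python3 - <<'E'
from h import *
X=np.load("pics/w5X.npy");im=cv2.imread("pics/w5.png");h=cv2.cvtColor(im,cv2.COLOR_BGR2HSV)
s=np.s_[135:190,240:280];Q=X[s].reshape(-1,3);H=h[s].reshape(-1,3)
o=(H[:,0]<25)&(H[:,1]>150)&(Q[:,2]>113)&(Q[:,2]<120);print("handle top",o.sum(),Q[o][:,2].mean(),cv2.minAreaRect(Q[o][:,:2].astype(np.float32)))
c=(H[:,1]<60)&(Q[:,2]>63.5)&(Q[:,2]<69);q=Q[c];print("collar plane tilt",np.linalg.lstsq(np.c_[q[:,:2],np.ones(len(q))],q[:,2],rcond=None)[0])
order.sign_off()
E
```

```text
handle top 117 115.95737591430917 ((550.5441284179688, -238.50148010253906), (12.025162696838379, 29.38191795349121), 13.958107948303223)
collar plane tilt [-3.59707193e-03 -3.05775498e-03  6.75794203e+01]
the job is handed in; nothing more can be done
```

The gauge is standing fully home and released in slot 1, the end slot at world y ≈ −238 mm, and I've handed the job in. Sign-off gives no verdict. I only tried slot 1, since it matched the good slot on the first probe, so slots 2–4 were not felt for comparison.

**How slot 1 felt:**
- The blade went down the full depth without jamming. The shoe pressed it sideways with a steady 5–6 N.
- When I reversed the stroke, about ±4 N of friction stayed in the vertical force. A worn slot would stay under 1 N.
- At the very slow final push the drag read only about 3 N, below the stated 4–12 N. I put this down to holding the blade slightly off the fixed wall, so only the shoe side was rubbing.
- The collar met the rail at 50.1 mm depth with a push of about 8 N. Measured force on the gauge never exceeded about 10 N.

**Checks after letting go:**

| Check | Measured |
|---|---|
| Collar top above rail top | 6.1 mm (collar is 6 mm thick, so it is down) |
| Collar centre from my slot 1 estimate | about 1 mm |
| Handle top from collar centre, sideways | within 0.1 mm |
| Collar tilt | about 0.005 rad |
| Time at the last clock reading | 26.3 s of 61 s |

The gripper was open and clear of everything. By eye in the last side view, the bystanders were where they started. I did not measure the clamping force after release.

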